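Pack, close and photograph a gift box at the charity stall

TASK

Pack all the small gifts on the table (fruit cake, green biscuit carton, red tin, honey jar: whichever of them are there) into the open gift box, then close it: hook the lid's tongue under the bar at the box's front and pivot the back down until it snaps flat under the catch. Only once it is shut, take the record photo with the camera's white release button: press to the halfway stop, wait there for a second so that the camera focuses, then press fully down and let go. Leave everything else on the stall where it is.

Things in the scene. Friction and masses are not known exactly. Their poses are not given: they have to be found in the camera images.
- gift_box: Dark green open gift box, fixed, 190 mm wide in y; origin at the centre of its underside, z up, front (slot side) towards its own -x. Inside 140 (x) x 180 (y) mm; floor 6 mm, rim 75 mm above the table. Front rim: a slot for the lid's tongue under a gold bar (see slot). Back rim: an orange spring catch, 50 mm long in y, in the middle (see catch).
- catch (a joint): Spring catch at the box's back rim, m: 0 at rest, grows as pushed out along box +x, to 0.010 (1.4 to 5 N). Its inner face slopes from x = 67 mm, 83 mm up, to x = 76 mm, 99 mm up: a lid pushed down on it (5 to 15 N at the lid's back edge) drives it out, and it snaps back over the flat lid's top (81 mm up). A lid hooked at the front and let go rests on the slope, tilted 0.08 rad.
- slot (a point): Middle of the slot floor (box x = -84, y = 0, 75 mm up): where the tongue's tip belongs. Axes as the box. The slot's mouth looks to box +x; its floor is 75 mm up, the gold bar over it has its underside 87 mm and its top 93 mm up and covers box x from -96 to -78 mm; back wall at x = -90 mm; 116 mm long in y between cheeks.
- lid: The box's gold lid, loose, flat on the table, handle up; origin at the underside, its -x is the tongue side. Plate 6 mm thick, x -68 to +72, y -95 to +95 mm; tongue (see tongue) in front. Handle: upright red bar over the origin, 14 mm thick in x, 60 long in y, top 38 mm above the underside. 0.16 to 0.26 kg. Shut: origin over the box's (within 3 mm), 75 mm up, axes as the box's.
- tongue (a point): Middle of the tip of the lid's tongue, on its underside (lid x = -88 mm). The tongue is 5 mm thick, 100 mm wide in y, runs from x = -68 to -88 mm, flush with the lid's underside.
- cake: Gift: little fruit cake in a dark brown paper case with a golden top, round, 46 mm across, 50 mm high; origin at the centre of its underside. May be absent.
- carton: Gift: bright green and white biscuit carton, 44 (x) x 54 (y) x 50 (z) mm; origin at the centre of its underside. May be absent.
- tin: Gift: red round tin with a steel lid, 46 mm across, 45 mm high; origin at the centre of its underside. May be absent.
- jar: Gift: amber honey jar with a white cap, 44 mm across, 55 mm high; origin at the centre of its underside. May be absent.
- button_top (a point): Centre of the top of the camera's release button: a white round cap 38 mm across on a black round table pod (72 mm across, 36 mm high, fixed). The top is 52 mm above the table when up and moves down with the cap.
- cap (a joint): First stage of the button, in metres: 0 up, 0.005 at the halfway stop. Soft: 1 N to start, 2.3 N at the stop. There the button stays for any push between 2.3 and 6 N.
- stem (a joint): Second stage, in metres: 0 until the push exceeds 6 N, then down to 0.005 (fully down, 10 mm in all) at 9 N. Both stages spring back when let go.
- water0: Bystander: water bottle, 60 mm across, 190 mm high, loose.
- water1: Bystander: water bottle, 60 mm across, 190 mm high, loose.
- parcel: Bystander: red wrapped parcel with gold ribbon, 80 x 80 x 50 mm, loose.
- cake_case: Bystander: blue tapered cake case, 124 mm across the foot, 165 mm high, loose.
- cup: Bystander: paper cup, 72 mm across, 85 mm high, loose.
- tape: Bystander: roll of tape lying flat, 84 mm across, 24 mm high, loose.
- marker: Bystander: black and red marker pen lying on the table, 130 mm long, 14 mm thick, loose.
Not all that is in view belongs to the job. Several things have the shape of the carton; the one meant has the colours described above.

How it is judged:
By the outcome, as a careful person would: the job done as asked, in the order asked, and still so for the second after the job is handed in, with the robot touching nothing.
Of cake, carton, tin, jar only 3 to 4 are there at a start; the rules pass over those that are not, and their reading is None.
At some moment in a run one of cake, carton, tin, jar may be knocked a few centimetres aside while the robot is not near it.
Once in a run the grip may slacken for a moment while it holds something.
It also fails if it takes over 192 s, if anything falls off the work surface, if the arm or the gripper's body presses on something with over 40 N, if the wrist force passes 120 N, or if a joint passes its speed limit or range.

ROBOT

A 6-joint arm with a two-finger parallel gripper is mounted at the origin on the work surface. World frame = base frame: x ahead of the robot, y to its left, z up, the work surface at z = 0. Lengths are in m, angles in rad, forces in N, time in s.
With the tool pointing down it reaches from about 0.275 to 0.75 m from the base axis. Payload 10.2 kg.
Tool frame: the origin (TCP) lies at the very end of the fingers, on their centre line; the grasp point (between the pads) lies 19 mm behind it; z points along the fingers, y is the direction in which the jaws open and shut (so a half turn about z gives the same grasp; the last joint's range is limited). The gripper opens to 85 mm and grips with 20 to 120 N. Pads are 22 mm wide; open, the fingers measure 114 mm over their backs; the gripper's body (76 mm by 85 mm) begins 54 mm behind the grasp point. The pads swing forward as they close: fully open they stand 13 mm farther back than shut.
Start: joints at [-1.539, 0.313, 1.498, -0, 1.331, -0.223], TCP at [0.132, -0.508, 0.231] pointing down, gripper open.
Joint ranges: [-2.94, 2.94], [-0.97, 2.17], [0.19, 2.56], [-1.23, 4.37], [0.02, 3.11], [-2.88, 2.88]. Speed limits (rad/s): [2.39, 2.39, 3.01, 3.14, 3.14, 3.14].

INTERFACE

Orientations are given as a unit quaternion [x, y, z, w].
In Python, from rig import r gives the robot as it stands. Calls block until the motion is done:
- r.movep(position, orientation): joint-space move of the TCP to a pose.
- r.line_to(position, feed=0.15, rotation=None, guard=None): straight line of the TCP; rotation=None keeps the orientation; feed is the mean speed in m/s. With guard (N) it stops when the force on the tool has changed by that much, and returns True; else False.
- r.move_j(angles): joint-space move.
- r.gripper_to(opening, grasp_force=None): opening from 0.0 (shut) to 1.0 (fully open); grasp_force is the grip in N (None keeps the last); returns when the fingers have stopped.
- r.dwell(seconds).
- r.ik(position, orientation): joint angles nearest the present ones, or None.
- r.grab_frame(name): name is "scene" or "side" or "wrist"; returns the picture (384x512x3 uint8, blue, green, red); there is no depth.
- r.calibration(name): a dict with "mtx" (3x3 intrinsics, pixels), "R" (3x3) and "t" (3): a world point X has camera coordinates R X + t; the wrist camera has in their place "hand_eye" (4x4, takes a point from camera to tool coordinates, whose origin is the TCP and whose axes are the flange's). Camera axes: x right, y down, z forward; pixel columns grow to the right and rows downward; lengths in m; the calibration is good to about 2 mm. A picture is of the moment at which its call begins: read the wrist's pose just before it. calibration takes no time and is no camera call.
A pose or a line that the arm cannot do raises r.MotionError and nothing moves.
- r.close_job(): hands the job in, once; it reports no verdict.
Readings, each from a call of its own:
- r.read_time(): time.
- r.read_joint_pos(): joint angles.
- r.read_qd(): joint speeds.
- r.read_joint_efforts(): joint torques, N m.
- r.read_position(): TCP position.
- r.read_eef_rot(): TCP orientation.
- r.read_ft_force(): force on the tool from outside, world axes, zero at the start.
- r.read_wrist_torque(): the same for the moment, N m.
- r.read_opening(): opening from 0.0 (shut) to 1.0 (fully open).
Only numpy, scipy, OpenCV 4.12 (cv2) and the standard library are available. Lean on these libraries where they do the work, as an engineer would, in place of code of your own. Each camera call takes 0.05 s, during which the arm holds its last target.

## Working session

There is one attempt and no reset: what is moved stays moved. The work goes in short steps, each a Python script; the robot and the scene stay as the last script left them, time stands still between calls to the robot, and variables do not carry over. Pictures are saved under pics/ and viewed, and the job is handed in when it is done.

```bash
ls; mkdir -p pics; python3 - <<'E'
from rig import r
import cv2,numpy as np
for n in ["scene","side","wrist"]:
    im=r.grab_frame(n); cv2.imwrite(f"pics/{n}0.png",cv2.resize(im,(800,600),interpolation=cv2.INTER_CUBIC)); np.save(f"pics/{n}0.npy",im)
    c=r.calibration(n); print(n,{k:np.round(v,4).tolist() for k,v in c.items()})
print(r.read_time(),r.read_eef_rot(),r.read_position(),r.read_ft_force())
E
```

```text
pics
scene {'mtx': [[453.6264, 0.0, 260.6291], [0.0, 453.6264, 191.6673], [0.0, 0.0, 1.0]], 'R': [[0.1028, 0.9947, 0.001], [0.8439, -0.0867, -0.5295], [-0.5266, 0.0552, -0.8483]], 't': [0.016, -0.3735, 1.8271]}
side {'mtx': [[353.6872, 0.0, 263.1272], [0.0, 353.6872, 191.1495], [0.0, 0.0, 1.0]], 'R': [[-0.9956, -0.0929, 0.0096], [-0.0758, 0.7438, -0.6641], [0.0546, -0.662, -0.7475]], 't': [0.5123, 0.1415, 1.1491]}
wrist {'mtx': [[343.869, 0.0, 248.5495], [0.0, 343.869, 193.406], [0.0, 0.0, 1.0]], 'hand_eye': [[0.0005, -0.9478, -0.3188, 0.0825], [1.0, 0.0006, -0.0003, -0.0002], [0.0005, -0.3188, 0.9478, -0.1421], [0.0, 0.0, 0.0, 1.0]]}
0.15 [ 9.91895667e-01  1.27054180e-01  3.30698375e-05 -4.69714773e-04] [ 0.13229516 -0.50787215  0.23088689] [0.7067241  1.03570395 1.36561298]
```

View pics/scene0.png

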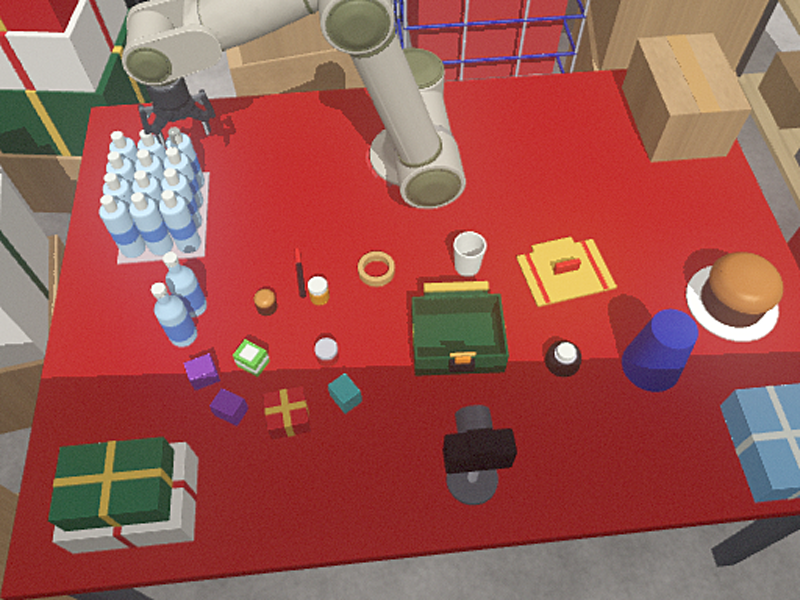

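View pics/side0.png

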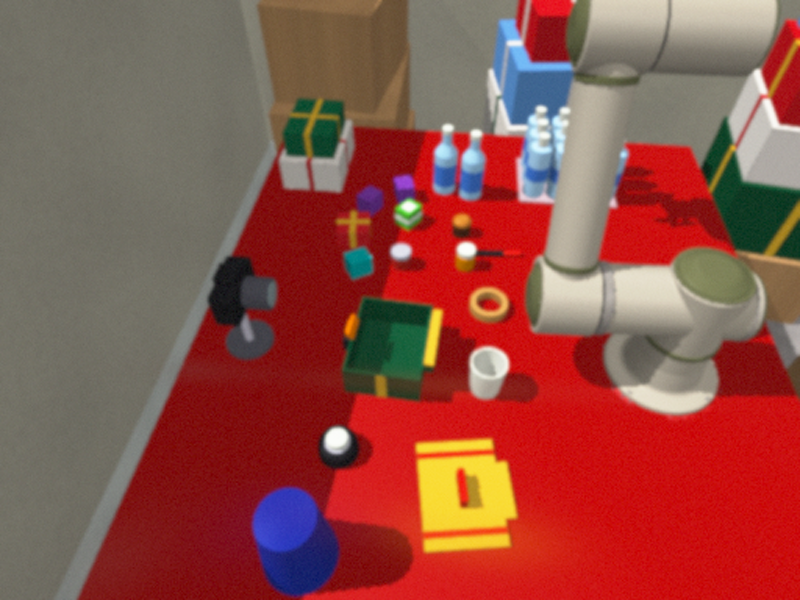

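View pics/wrist0.png

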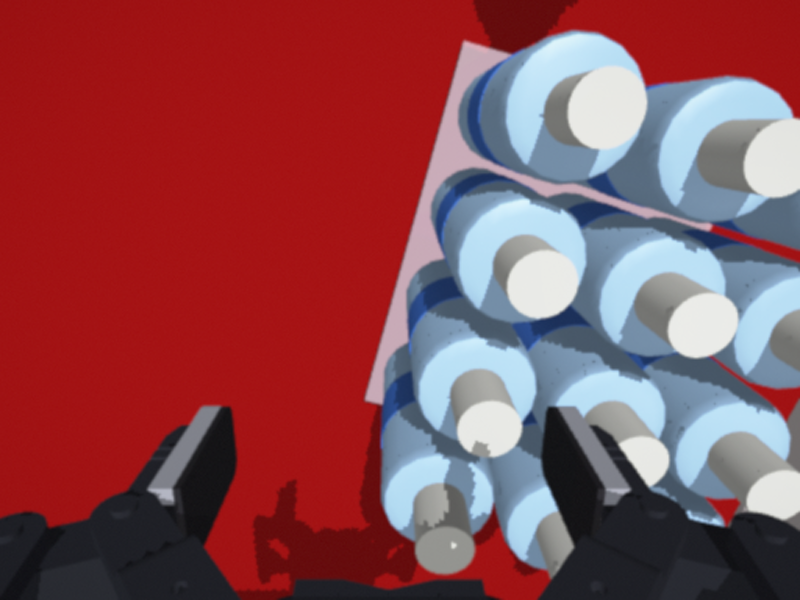

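All four gifts are in view. In the 800x600 scene picture:
- **Gifts:** cake (264,300), jar (318,290), tin with steel lid (326,349).
- **Carton candidates:** green/white (251,355), purple (200,370), violet (229,405), teal (344,392). The green/white one fits the description; (285,410) is the parcel.
- **Fixed places:** box (460,330), lid (566,270), button (566,355).

Next I'll get rough positions, then wrist views.

```bash
cat > h.py <<'E'
from rig import r
import cv2,numpy as np
from scipy.spatial.transform import Rotation as Ro
def cam(name,pose=None):
    c=r.calibration(name)
    if name!="wrist": 
        R=np.array(c["R"]);t=np.array(c["t"]); return np.array(c["mtx"]),R.T,-R.T@t
    p,q=pose; H=np.array(c["hand_eye"]); Rw=Ro.from_quat(q).as_matrix()
    return np.array(c["mtx"]),Rw@H[:3,:3],Rw@H[:3,3]+np.array(p)
def ray(C,uv):
    K,R,o=C; d=R@np.linalg.inv(K)@np.array([uv[0],uv[1],1.]); return o,d/np.linalg.norm(d)
def onz(C,uv,z):
    o,d=ray(C,uv); return o+d*(z-o[2])/d[2]
def tri(obs):
    A=np.zeros((3,3));b=np.zeros(3)
    for C,uv in obs:
        o,d=ray(C,uv);P=np.eye(3)-np.outer(d,d);A+=P;b+=P@o
    X=np.linalg.solve(A,b)
    return X,[np.linalg.norm((np.eye(3)-np.outer(ray(C,uv)[1],ray(C,uv)[1]))@(X-ray(C,uv)[0])) for C,uv in obs]
def proj(C,X):
    K,R,o=C; v=K@(R.T@(np.array(X)-o)); return v[:2]/v[2]
def snap(tag):
    pose=(np.array(r.read_position()),np.array(r.read_eef_rot()))
    im=r.grab_frame("wrist"); np.savez(f"pics/{tag}.npz",im=im,p=pose[0],q=pose[1])
    cv2.imwrite(f"pics/{tag}.png",cv2.resize(im,(800,600),interpolation=cv2.INTER_CUBIC)); return im,pose
def load(tag):
    d=np.load(f"pics/{tag}.npz"); return d["im"],cam("wrist",(d["p"],d["q"]))
def down(yaw):  # tool z down; tool y axis (jaw) at angle yaw from world +y ; yaw=0: tool x = ?
    # R columns: x=(cos,sin,0)*, y=..., z=(0,0,-1)
    c,s=np.cos(yaw),np.sin(yaw)
    return Ro.from_matrix(np.array([[c,s,0],[s,-c,0],[0,0,-1]])).as_quat()
E
python3 - <<'E'
from h import *
S=cam("scene");D=cam("side");k=.64
obj=dict(cake=((264,294),(461,218)),jar=((318,283),(466,248)),carton=((251,351),(408,207)),tin=((326,346),(401,248)),btn=((566,350),(338,437)),handle=((566,264),(462,476)))
for n,(a,b) in obj.items():
    X,e=tri([(S,np.array(a)*k),(D,np.array(b)*k)]);print(n,X.round(3),np.round(e,3))
sh=[("parcel",(286,400),.05),("teal",(342,384),.05),("purp",(200,363),.05),("boxNW",(412,296),.075),("boxNE",(502,294),.075),("boxSE",(508,360),.075),("boxSW",(410,360),.075),("w1",(160,290),.19),("w0",(171,258),.19),("cup",(468,240),.085),("case",(676,325),.165),("tape",(376,263),.024),("marker",(300,275),.01)]
for n,a,z in sh: print(n,onz(S,np.array(a)*k,z).round(3))
print(Ro.from_quat(r.read_eef_rot()).as_matrix().round(3))
print([ (y, r.ik([.5,-.2,.3],down(y))) for y in (0,np.pi/2,-np.pi/2,np.pi)])
E
```

```text
cake [ 0.424 -0.372  0.052] [0.001 0.001]
jar [ 0.41  -0.255  0.059] [0.001 0.001]
carton [ 0.561 -0.399  0.053] [0. 0.]
tin [ 0.563 -0.245  0.053] [0.002 0.002]
btn [0.623 0.249 0.051] [0.001 0.001]
handle [0.403 0.299 0.044] [0.004 0.004]
parcel [ 0.677 -0.329  0.05 ]
teal [ 0.654 -0.216  0.05 ]
purp [ 0.577 -0.503  0.05 ]
boxNW [ 0.475 -0.055  0.075]
boxNE [0.49  0.137 0.075]
boxSE [0.647 0.121 0.075]
boxSW [ 0.627 -0.075  0.075]
w1 [ 0.483 -0.55   0.19 ]
w0 [ 0.408 -0.535  0.19 ]
cup [0.348 0.084 0.085]
case [0.65  0.439 0.165]
tape [ 0.346 -0.124  0.024]
marker [ 0.352 -0.298  0.01 ]
[[ 0.968  0.252 -0.   ]
 [ 0.252 -0.968  0.001]
 [ 0.    -0.001 -1.   ]]
[(0, array([-5.98185069e-01,  3.04697595e-01,  1.33096252e+00, -4.44089210e-16,
        1.50593254e+00,  9.72611258e-01])), (1.5707963267948966, array([-5.98185069e-01,  3.04697595e-01,  1.33096252e+00, -4.44089210e-16,
        1.50593254e+00, -5.98185069e-01])), (-1.5707963267948966, array([-5.98185069e-01,  3.04697595e-01,  1.33096252e+00, -4.44089210e-16,
        1.50593254e+00,  2.54340758e+00])), (3.141592653589793, array([-5.98185069e-01,  3.04697595e-01,  1.33096252e+00, -4.44089210e-16,
        1.50593254e+00, -2.16898140e+00]))]
```

```bash
python3 - <<'E'
import numpy as np,cv2
im=np.load("pics/scene0.npy")[185:285,100:260]; cv2.imwrite("pics/crop1.png",cv2.resize(im,(800,500),interpolation=cv2.INTER_CUBIC))
im=np.load("pics/scene0.npy")[140:250,250:410]; cv2.imwrite("pics/crop2.png",cv2.resize(im,(800,550),interpolation=cv2.INTER_CUBIC))
E
```

```text
(no output)
```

View pics/crop1.png

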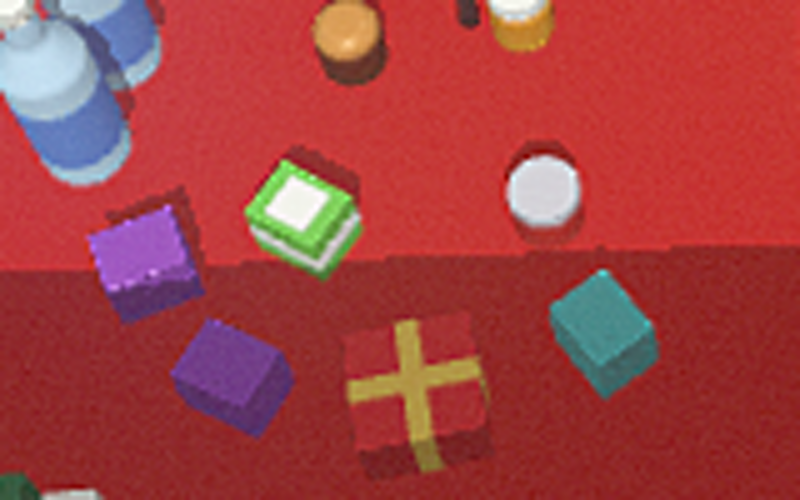

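View pics/crop2.png

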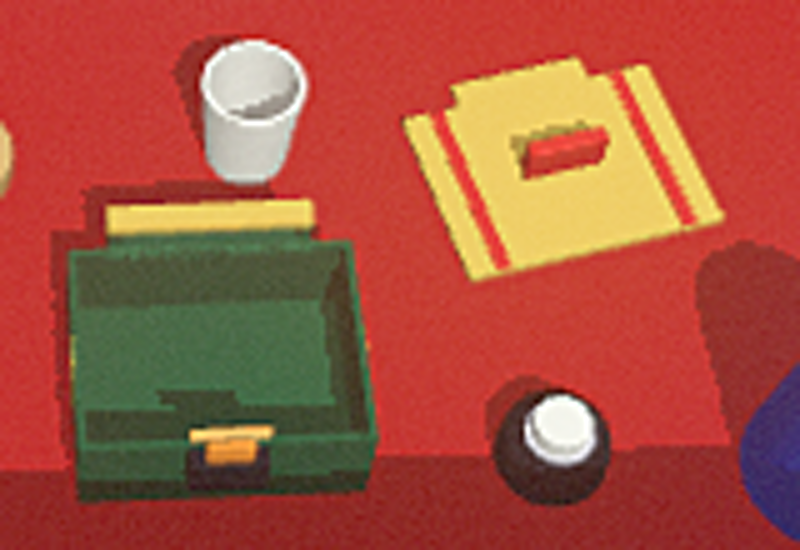

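The crop confirms the choice: the carton is the green one with the white top, and the look-alikes are purple and teal. Taking wrist views.

```bash
python3 - <<'E'
from h import *
r.line_to([0.132,-0.508,0.32])
for i,p in enumerate([(.47,-.36,.32),(.50,-.24,.32),(.50,.0,.32),(.50,.15,.32),(.44,.24,.32)]):
    r.movep(p,down(0)); snap(f"w{i}")
print(r.read_time())
E
```

```text
5.1917
```

View pics/w0.png

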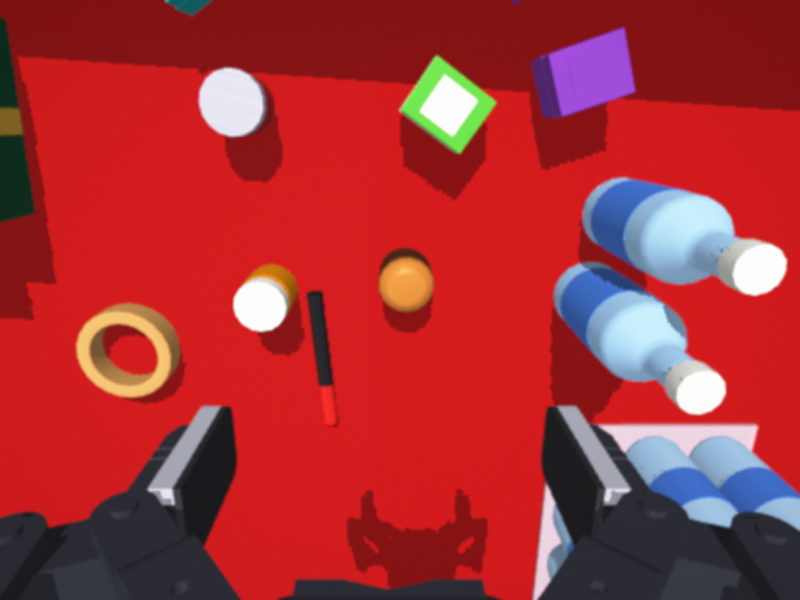

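View pics/w1.png

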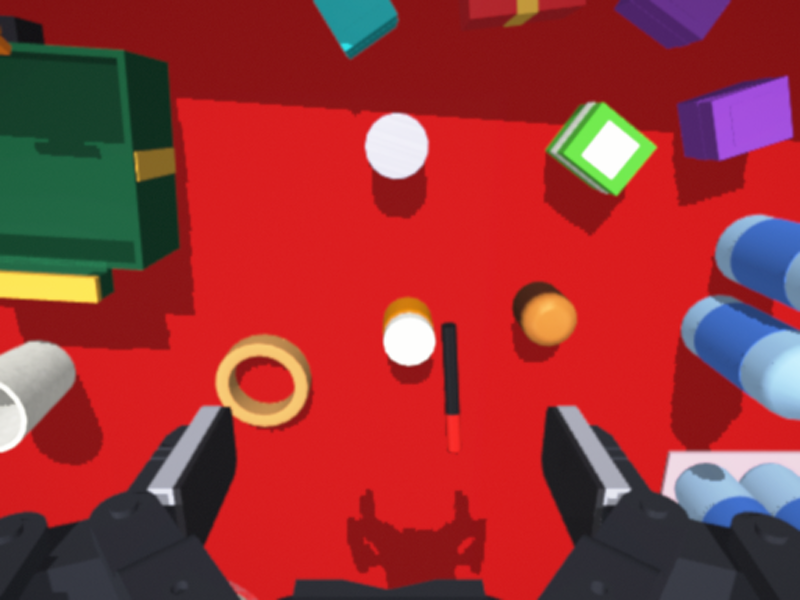

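View pics/w2.png

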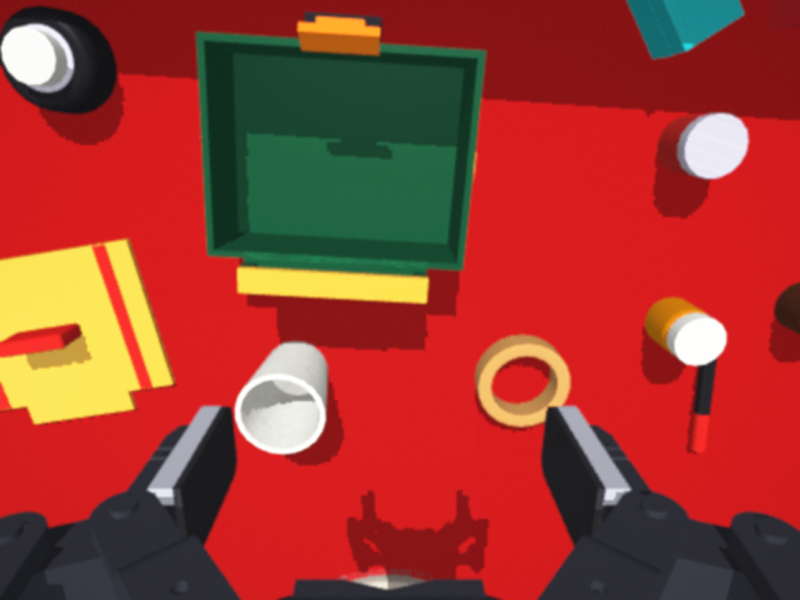

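View pics/w3.png

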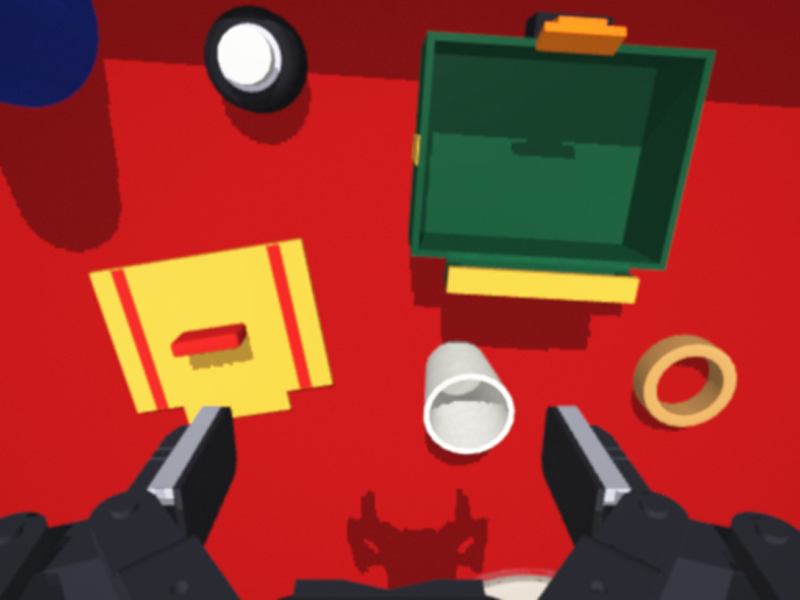

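View pics/w4.png

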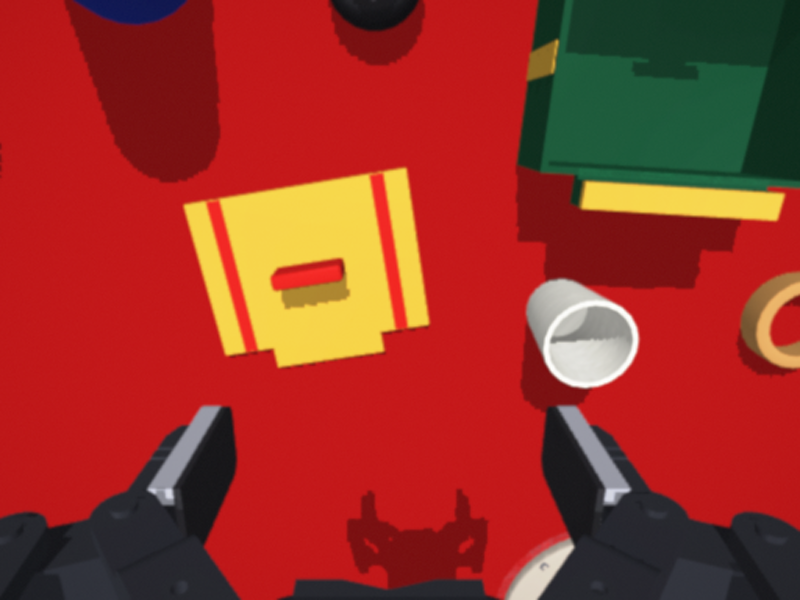

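```bash
cat > meas.py <<'E'
from h import *
from scipy.optimize import least_squares
W={i:load(f"w{i}")[1] for i in range(5)}
px=lambda a:(np.array(a,float)+.5)*.64-.5
def T(n,obs):
    X,e=tri([(W[i],px(p)) for i,p in obs]);print(n,X.round(4),np.round(e,4));return X
def fit(n,pts,z0fit=False):
    # pts: list (view,pixel,local xyz)
    f=lambda v:np.concatenate([proj(W[i],np.r_[v[:2]+Ro.from_euler('z',v[2]).as_matrix()[:2,:2]@np.array(l[:2]),l[2]+v[3]])-px(p) for i,p,l in pts])
    g=least_squares(f,[*fit0[n],0]);print(n,g.x.round(4),"rms px",np.sqrt(np.mean(g.fun**2)).round(2), g.fun.reshape(-1,2).round(1).tolist());return g.x
fit0=dict(box=[.56,.03,-.1],lid=[.4,.3,.2],carton=[.56,-.4,.7])
E
python3 - <<'E'
from meas import *
T("cake",[(0,(407,288)),(1,(549,319))])
T("jar",[(0,(261,304)),(1,(409,338))])
T("tin",[(0,(233,102)),(1,(397,146))])
T("btn",[(2,(29,55)),(3,(249,56))])
T("cartonC",[(0,(449,104)),(1,(611,149))])
h=.095
fit("box",[(2,(197,33),(.073,.095,.075)),(2,(486,50),(.073,-.095,.075)),(2,(463,269),(-.073,-.095,.075)),(2,(209,256),(-.073,.095,.075)),
 (3,(427,31),(.073,.095,.075)),(3,(715,50),(.073,-.095,.075)),(3,(665,269),(-.073,-.095,.075)),(3,(411,256),(-.073,.095,.075))])
fit("lid",[(4,(184,204),(.072,.095,.006)),(4,(406,168),(.072,-.095,.006)),(4,(429,325),(-.068,-.095,.006)),(4,(227,355),(-.068,.095,.006)),(4,(384,351),(-.088,-.05,.005)),(4,(277,367),(-.088,.05,.005)),
(3,(90,272),(.072,.095,.006)),(3,(301,239),(.072,-.095,.006)),(3,(332,385),(-.068,-.095,.006)),(3,(138,412),(-.068,.095,.006))])
for sx in (1,-1):
  c=[(.022,.027),(.022,-.027),(-.022,-.027),(-.022,.027)]
  if sx<0: c=c[1:]+c[:1]
  fit("carton",[(0,p,(*l,.05)) for p,l in zip([(439,55),(497,103),(459,153),(402,105)],c)]+[(1,p,(*l,.05)) for p,l in zip([(608,103),(657,147),(619,195),(562,152)],c)])
E
```

```text
cake [ 0.422  -0.3758  0.0344] [0.0015 0.0015]
jar [ 0.4117 -0.2567  0.0487] [0.0003 0.0003]
tin [ 0.5652 -0.2461  0.0414] [0.0002 0.0002]
btn [0.6258 0.2453 0.0588] [0.0004 0.0004]
cartonC [ 0.5635 -0.4035  0.0512] [0.0002 0.0002]
box [ 0.5585  0.0339 -0.0559  0.0007] rms px 1.15 [[-1.3, 0.7], [0.1, 1.1], [0.6, -1.1], [-1.4, -1.6], [0.0, 1.9], [0.7, 1.2], [1.2, -1.1], [0.3, -1.7]]
lid [ 4.003e-01  3.075e-01  1.568e-01 -1.000e-04] rms px 0.38 [[0.0, 0.2], [0.4, 0.1], [0.1, -0.3], [-0.8, -0.3], [-0.2, 0.2], [0.8, -0.3], [-0.3, 0.6], [0.1, 0.4], [-0.0, -0.6], [-0.1, -0.1]]
carton [ 5.629e-01 -4.043e-01 -6.425e-01 -3.000e-04] rms px 0.93 [[0.3, -0.8], [0.7, -0.0], [0.3, 0.5], [-0.4, 1.5], [-1.5, -1.5], [1.0, 0.3], [-1.7, 0.4], [1.2, -0.3]]
carton [ 0.5628 -0.405   0.9198 -0.0045] rms px 4.7 [[7.2, -1.2], [0.2, -6.1], [-5.8, 1.3], [1.0, 7.9], [4.3, -2.2], [0.0, -5.8], [-8.7, 0.9], [0.9, 5.5]]
```

Positions agree with the listed heights. The box fit's residuals suggest its outer half-length is larger in x, so I'll refine that later. Next is a colour detector for the gifts, so I can re-check before each grasp.

```bash
cat >> h.py <<'E'
px=lambda a:(np.array(a,float)+.5)*.64-.5
TOP=dict(cake=.05,jar=.055,tin=.045,carton=.05)
def detect(im,C,n,guess):
    hsv=cv2.cvtColor(im,cv2.COLOR_BGR2HSV); H,S,V=[hsv[...,i].astype(int) for i in range(3)]
    m={'cake':(H>8)&(H<20)&(S>100)&(V>150),'jar':(S<60)&(V>190),'tin':(S<60)&(V>150),'carton':(H>45)&(H<72)&(S>120)&(V>120)}[n].astype(np.uint8)
    m=cv2.morphologyEx(m,cv2.MORPH_OPEN,np.ones((3,3)))
    cs,_=cv2.findContours(m,cv2.RETR_EXTERNAL,cv2.CHAIN_APPROX_NONE)
    best=[]
    for c in cs:
        a=cv2.contourArea(c)
        if a<250: continue
        (u,v),(w,h),ang=cv2.minAreaRect(c)
        P=onz(C,(u,v),TOP[n]); bx=cv2.boxPoints(((u,v),(w,h),ang)); B=np.array([onz(C,b,TOP[n])[:2] for b in bx])
        e1,e2=B[1]-B[0],B[2]-B[1]; l1,l2=np.linalg.norm(e1),np.linalg.norm(e2)
        s=e1 if l1<l2 else e2
        best.append((np.hypot(*(P[:2]-guess)),P[0],P[1],min(l1,l2),max(l1,l2),np.arctan2(s[1],s[0])))
    return sorted(best)[:2]
E
python3 - <<'E'
from h import *
G=dict(cake=(.424,-.374),jar=(.411,-.256),tin=(.565,-.246),carton=(.563,-.404))
for t in ("w0","w1"):
    im,C=load(t)
    for n in G: print(t,n,[np.round(b,4).tolist() for b in detect(im,C,n,G[n])])
from meas import *
xh=.075
fit("box",[(2,(197,33),(xh,.095,.075)),(2,(486,50),(xh,-.095,.075)),(2,(463,269),(-xh,-.095,.075)),(2,(209,256),(-xh,.095,.075)),
 (3,(427,31),(xh,.095,.075)),(3,(715,50),(xh,-.095,.075)),(3,(665,269),(-xh,-.095,.075)),(3,(411,256),(-xh,.095,.075))])
E
```

```text
w0 cake [[0.0047, 0.4287, -0.3739, 0.0406, 0.043, -1.571], [0.2406, 0.371, -0.1393, 0.0759, 0.0859, -1.571]]
w0 jar [[0.0025, 0.4133, -0.2571, 0.0394, 0.0437, -1.571], [0.1542, 0.565, -0.2482, 0.0425, 0.0438, -1.5711]]
w0 tin [[0.0009, 0.5659, -0.2461, 0.0446, 0.0459, -1.5711], [0.1554, 0.4099, -0.2552, 0.0416, 0.0447, -1.571]]
w0 carton [[0.0016, 0.5633, -0.4025, 0.0437, 0.0536, -0.6704]]
w1 cake [[0.0059, 0.4294, -0.3714, 0.0415, 0.0439, -1.5702], [0.1215, 0.4372, -0.2532, 0.0217, 0.0387, -2.9833]]
w1 jar [[0.0024, 0.4134, -0.2564, 0.039, 0.0442, -1.5702], [0.1552, 0.5658, -0.2454, 0.0436, 0.0438, -1.5701]]
w1 tin [[0.0011, 0.566, -0.2455, 0.0446, 0.0459, -1.5701], [0.1561, 0.4093, -0.2568, 0.04, 0.0453, -1.5702]]
w1 carton [[0.0035, 0.5637, -0.4006, 0.0444, 0.0562, -0.63]]
box [ 0.558   0.0336 -0.0556 -0.0022] rms px 0.29 [[-0.2, -0.5], [0.0, -0.2], [0.3, 0.2], [-0.2, -0.1], [0.2, 0.7], [-0.3, -0.1], [-0.2, 0.3], [0.3, -0.2]]
```

```bash
cat >> h.py <<'E'
import sys
BX=np.array([.558,.0336]);BY=-.0556
def b2w(x,y): return BX+Ro.from_euler('z',BY).as_matrix()[:2,:2]@np.array([x,y])
GU=dict(cake=(.4265,-.3735),jar=(.412,-.2565),tin=(.5655,-.246),carton=(.563,-.404))
CELL=dict(carton=(-.033,-.042),cake=(-.033,.042),jar=(.027,.042),tin=(.027,-.042))
W_=dict(carton=44,cake=46,jar=44,tin=46)
def look(tag,names):
    r.movep((.50,-.29,.32),down(0)); im,pose=snap(tag); C=cam("wrist",pose); out={}
    for n in names:
        d=detect(im,C,n,np.array(GU[n])); out[n]=d[0]; print(n,np.round(d[0],4).tolist())
    return out
def pick(n,d,yaw,gz=.012,force=40):
    x,y=d[1],d[2]
    r.gripper_to(.85); q=down(yaw)
    r.movep((x,y,.16),q); r.line_to((x,y,.07),.2)
    hit=r.line_to((x,y,gz),.08,guard=8); 
    print("hit",hit,r.read_position()[2]); r.gripper_to(0,force); print("open",r.read_opening()*85)
    r.line_to((x,y,.16),.15); print("lift open",r.read_opening()*85,"F",np.round(r.read_ft_force(),1),"t",r.read_time())
def place(n,cell,gz=.012):
    X=b2w(*cell); q=down(BY)
    r.movep((X[0],X[1],.16),q); print("open",r.read_opening()*85)
    h=r.line_to((X[0],X[1],.10),.15,guard=10); h2=r.line_to((X[0],X[1],gz+.0075),.06,guard=8)
    print("hits",h,h2,r.read_position()[2]); r.gripper_to((W_[n]+9)/85)
    r.line_to((X[0],X[1],.16),.15); print("t",r.read_time())
E
python3 - <<'E'
from h import *
d=look("a0",GU)
c=d['carton']; a=c[5]
print("jaw",a); a=(a+np.pi/2)%np.pi-np.pi/2
pick("carton",c,a+np.pi/2)
im=r.grab_frame("side");cv2.imwrite("pics/s1.png",cv2.resize(im,(800,600)))
E
```

```text
cake [0.0032, 0.4293, -0.3719, 0.0415, 0.0451, -1.569]
jar [0.0019, 0.4139, -0.2569, 0.039, 0.0442, -1.569]
tin [0.0006, 0.5653, -0.2454, 0.0447, 0.046, -1.5691]
carton [0.0026, 0.5638, -0.4015, 0.0437, 0.0544, -0.6325]
jaw -0.632504626871041
hit False 0.012571573042664638
open 43.55475564354008
lift open 43.47157304346492 F [ 0.4  0.2 -1.3] t 11.375
```

View pics/s1.png

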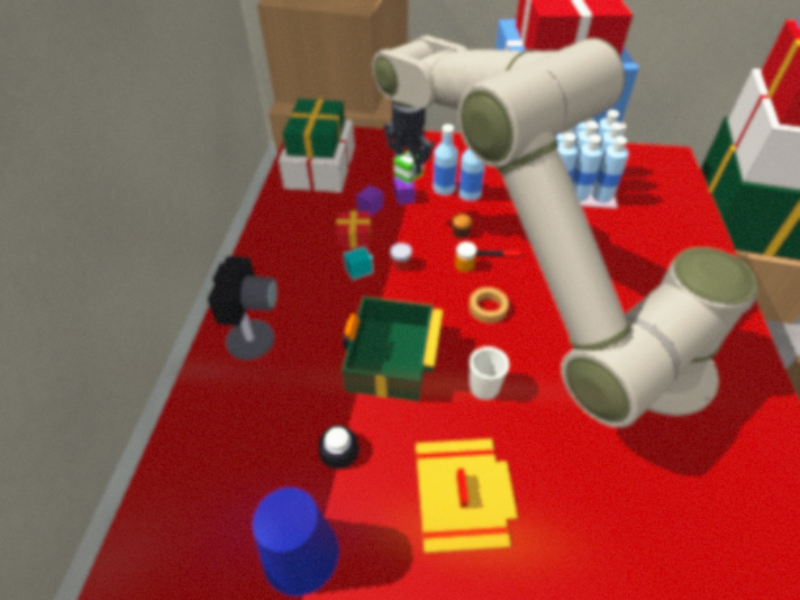

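The carton is held at (405,165), and nothing else has moved. Placing it.

```bash
python3 - <<'E'
from h import *
place("carton",CELL["carton"])
X=b2w(0.02,0); r.movep((X[0],X[1],.25),down(BY)); snap("b1")
d=look("a1",["cake","jar","tin"])
E
```

```text
open 43.32716044295553
hits False True 0.028305853546882927
t 15.8417
cake [0.0034, 0.4293, -0.3716, 0.0415, 0.0451, -1.569]
jar [0.0021, 0.4139, -0.2573, 0.0402, 0.0442, -1.569]
tin [0.0008, 0.5652, -0.2453, 0.0446, 0.0459, -1.5693]
```

View pics/b1.png

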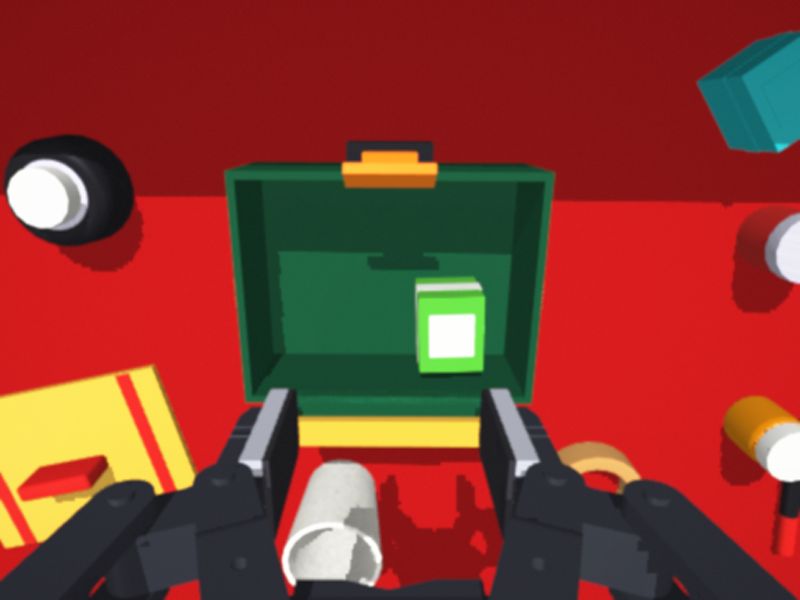

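View pics/a1.png

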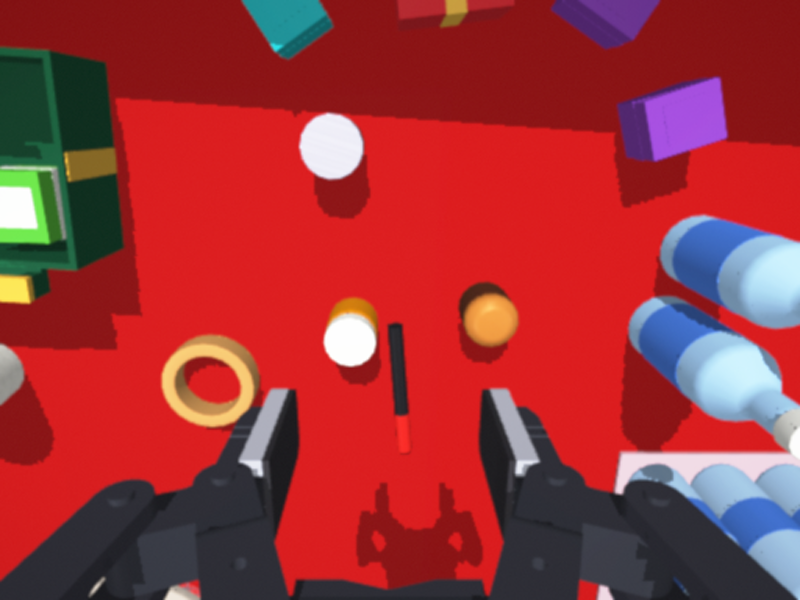

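The carton stands upright in the front right of the box at (450,330), and the gifts left on the table haven't moved. The descent stopped 8 mm early, perhaps because the gripper body met the bar, so I'll move the remaining cells nearer the centre. Cake next.

```bash
sed -i 's/print("hits",h,h2,/print("hits",h,h2,np.round(r.read_ft_force(),1),/' h.py; python3 - <<'E'
from h import *
CELL.update(cake=(-.026,.042))
im,C=load("a1"); d=detect(im,C,"cake",np.array(GU["cake"]))[0]
d=list(d); d[1]-=.003
pick("cake",d,0,gz=.014)
place("cake",CELL["cake"],gz=.014)
look("a2",["jar","tin"])
E
```

```text
hit False 0.014422951009469543
open 44.76567430918451
lift open 44.90279193398253 F [-0.5 -0.6 -2.1] t 21.8083
open 44.905538855908546
hits False True [-0.9 -1.   6.5] 0.028153799000484026
t 26.4417
jar [0.002, 0.4139, -0.2572, 0.0402, 0.0442, -1.5687]
tin [0.0453, 0.5452, -0.2865, 0.0441, 0.0462, -1.5691]
```

View pics/a2.png

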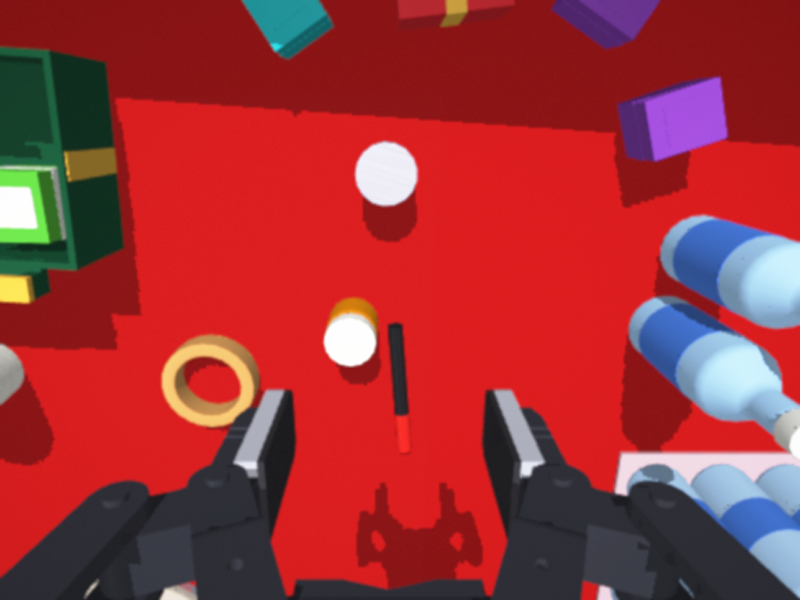

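The tin got knocked to (0.545,-0.287); the detector is tracking it. The contact at z≈0.028 happened again with a different x cell, so it is probably the finger knuckles on the side rims. I'll use smaller |y| cells and a higher grip for the jar.

```bash
python3 - <<'E'
from h import *
CELL.update(jar=(.024,.036))
im,C=load("a2"); d=list(detect(im,C,"jar",np.array(GU["jar"]))[0]); d[1]-=.001
pick("jar",d,np.pi/2,gz=.022)
place("jar",CELL["jar"],gz=.022)
GU["tin"]=(.545,-.2865)
look("a3",["tin"])
E
```

```text
hit False 0.022451920293587294
open 42.77375446533599
lift open 43.09970679470399 F [ 0.8  0.5 -1.9] t 32.5417
open 43.12025146309364
hits False False [-0.3 -0.7 -1.1] 0.029907353490025684
t 37.7167
tin [0.0003, 0.5453, -0.2866, 0.0441, 0.0462, -1.5691]
```

View pics/a3.png

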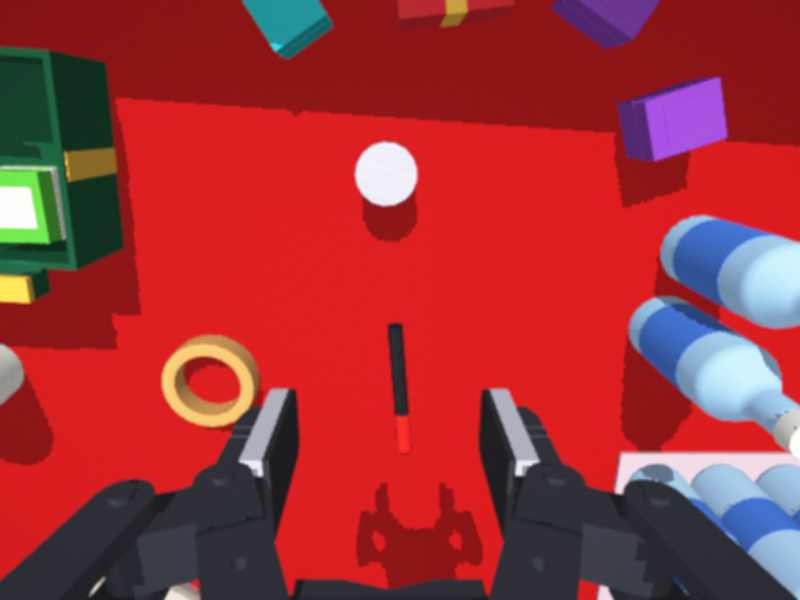

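Only the tin is left, at (386,174) in the picture. I'll pack it, then inspect the box.

```bash
python3 - <<'E'
from h import *
CELL.update(tin=(.024,-.036)); GU["tin"]=(.545,-.2865)
im,C=load("a3"); d=list(detect(im,C,"tin",np.array(GU["tin"]))[0])
pick("tin",d,0,gz=.017)
place("tin",CELL["tin"],gz=.017)
X=b2w(0.02,0); r.movep((X[0],X[1],.25),down(BY)); snap("b2")
X=b2w(0.02,.06); r.movep((X[0],X[1],.25),down(BY)); snap("b3")
X=b2w(0.0,.03); r.movep((X[0]-.03,X[1],.30),down(BY)); snap("b4")
E
```

```text
hit False 0.017329233428730217
open 44.355279547644145
lift open 44.69788385545536 F [ 0.6  0.1 -2.3] t 43.15
open 44.92747419943871
hits False False [-0.5  1.5 -1.7] 0.024822211612994763
t 47.525
```

View pics/b2.png

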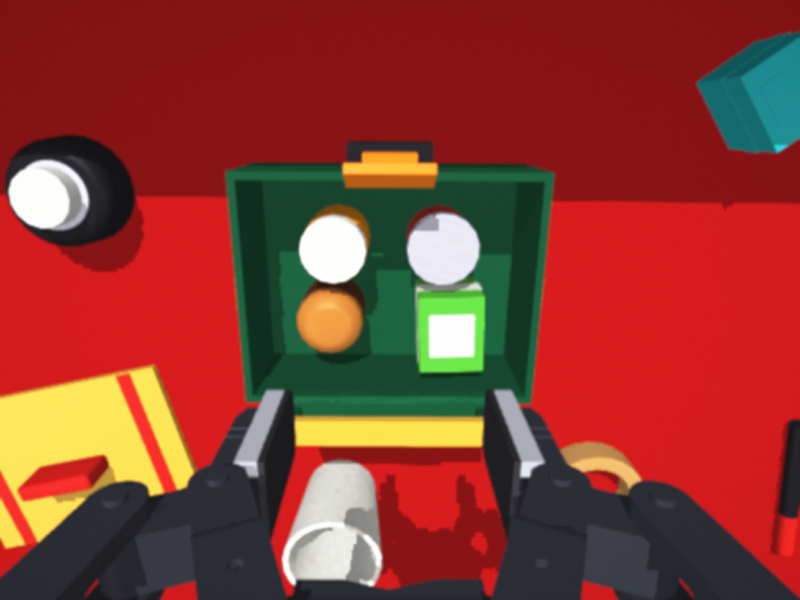

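View pics/b3.png

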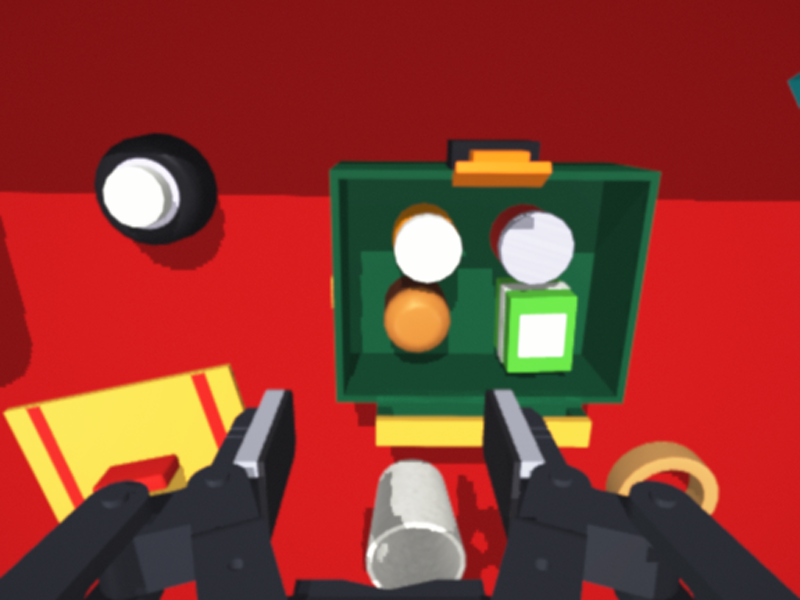

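View pics/b4.png

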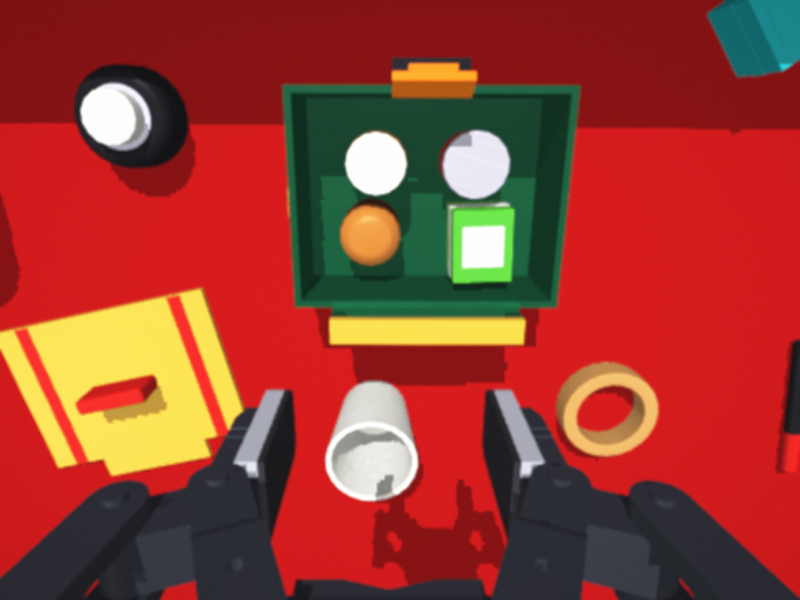

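All four gifts stand upright below the rim. Refitting the box and lid from the new views.

```bash
cat > m2.py <<'E'
from meas import *
for i,t in ((5,"b2"),(6,"b3"),(7,"b4")): W[i]=load(t)[1]
c=[(.075,.095,.075),(.075,-.095,.075),(-.075,-.095,.075),(-.075,.095,.075)]
A={2:[(197,33),(486,50),(463,269),(209,256)],3:[(427,31),(715,50),(665,269),(411,256)],5:[(227,171),(553,171),(533,402),(247,402)],6:[(331,165),(660,171),(624,402),(339,402)],7:[(283,86),(580,86),(557,306),(296,306)]}
E
python3 - <<'E'
from m2 import *
fit("box",[(i,p,l) for i,ps in A.items() for p,l in zip(ps,c)])
for i in (5,6,7): fit("box",[(i,p,l) for p,l in zip(A[i],c)])
T("btn",[(2,(29,55)),(3,(249,56)),(5,(44,194)),(6,(138,192)),(7,(113,117))])
# bar top near edge (front, z .093)
v=[.558,.0336,-.0556]
for i in (2,5,6,7):
  for l in [(-.078,0,.093),(-.096,0,.093),(-.096,.06,.093),(-.096,-.06,.093),(.067,0,.083),(.076,0,.099)]:
    X=np.r_[np.array(v[:2])+Ro.from_euler('z',v[2]).as_matrix()[:2,:2]@np.array(l[:2]),l[2]]
    print(i,l,((proj(W[i],X)+.5)/.64-.5).round(0).tolist())
E
```

```text
box [ 0.558   0.0333 -0.0565 -0.0024] rms px 0.68 [[0.2, -0.6], [0.4, -0.1], [0.5, 0.2], [0.0, -0.3], [0.6, 0.5], [-0.0, -0.1], [-0.1, 0.3], [0.5, -0.4], [-0.5, -0.1], [0.9, 0.3], [-0.8, -0.2], [0.3, -0.5], [-0.7, 3.0], [-0.1, -0.3], [-0.9, -0.2], [-1.1, -0.6], [0.2, -0.9], [0.4, -1.0], [0.2, 0.3], [0.2, 0.4]]
box [ 0.5579  0.0333 -0.0542 -0.0023] rms px 0.47 [[-0.7, 0.3], [0.7, 0.2], [-0.6, -0.3], [0.5, -0.2]]
box [ 0.5587  0.0329 -0.0602 -0.0016] rms px 0.99 [[0.0, 1.8], [1.2, -0.6], [-0.4, -0.2], [-1.0, -1.2]]
box [ 0.5576  0.0335 -0.0568 -0.0037] rms px 0.32 [[0.3, -0.3], [-0.2, -0.4], [-0.3, 0.3], [0.2, 0.4]]
btn [0.6275 0.249  0.0482] [0.0025 0.0015 0.0012 0.0018 0.0015]
2 (-0.078, 0, 0.093) [334.0, 274.0]
2 (-0.096, 0, 0.093) [333.0, 298.0]
2 (-0.096, 0.06, 0.093) [250.0, 293.0]
2 (-0.096, -0.06, 0.093) [416.0, 302.0]
2 (0.067, 0, 0.083) [340.0, 52.0]
2 (0.076, 0, 0.099) [339.0, 33.0]
5 (-0.078, 0, 0.093) [389.0, 422.0]
5 (-0.096, 0, 0.093) [389.0, 446.0]
5 (-0.096, 0.06, 0.093) [296.0, 446.0]
5 (-0.096, -0.06, 0.093) [482.0, 446.0]
5 (0.067, 0, 0.083) [390.0, 187.0]
5 (0.076, 0, 0.099) [390.0, 174.0]
6 (-0.078, 0, 0.093) [485.0, 422.0]
6 (-0.096, 0, 0.093) [483.0, 446.0]
6 (-0.096, 0.06, 0.093) [390.0, 446.0]
6 (-0.096, -0.06, 0.093) [576.0, 446.0]
6 (0.067, 0, 0.083) [497.0, 186.0]
6 (0.076, 0, 0.099) [504.0, 173.0]
7 (-0.078, 0, 0.093) [428.0, 320.0]
7 (-0.096, 0, 0.093) [428.0, 344.0]
7 (-0.096, 0.06, 0.093) [343.0, 344.0]
7 (-0.096, -0.06, 0.093) [513.0, 344.0]
7 (0.067, 0, 0.083) [432.0, 97.0]
7 (0.076, 0, 0.099) [435.0, 80.0]
```

The bar and catch project onto the pictures within about 2 px, so the box pose is good. Planning the lid move and checking that every pose is reachable first.

```bash
cat > lid.py <<'E'
from h import *
BX=np.array([.558,.0333]);BY=-.0562
LX=np.array([.4003,.3075]);LY=.157
G=Ro.from_quat(down(np.pi/2))
def lidpose(tipx,tipz,th,zt,y=0):
    """TCP pose so that tongue tip (underside) is at box (tipx,y,tipz), back raised by th"""
    Rl=Ro.from_euler('z',BY)*Ro.from_euler('y',-th)
    tip=np.r_[BX,0]+Ro.from_euler('z',BY).apply([tipx,y,tipz])
    p=tip+Rl.apply([.088,0,zt]); return p,(Rl*G).as_quat()
E
python3 - <<'E'
from lid import *
print(r.ik((*LX,.22),down(LY+np.pi/2)).round(2),r.ik((*LX,.011),down(LY+np.pi/2)).round(2))
for a in [(-.055,.2,0),(-.055,.11,.25),(-.055,.0765,.25),(-.093,.0765,.25),(-.087,.076,.08),(-.087,.076,0)]:
    p,q=lidpose(*a,.011); j=r.ik(p,q); print(a,p.round(3),None if j is None else j.round(2))
E
```

```text
[ 0.42  0.28  1.58 -0.    1.29  0.27] [ 0.42  0.56  1.78 -0.    0.8   0.27]
(-0.055, 0.2, 0) [0.591 0.031 0.211] [-0.14  0.48  1.32 -0.    1.35 -0.09]
(-0.055, 0.11, 0.25) [0.585 0.032 0.142] [-0.16  0.41  1.63  0.03  0.85 -0.12]
(-0.055, 0.0765, 0.25) [0.585 0.032 0.109] [-0.16  0.45  1.67  0.04  0.78 -0.12]
(-0.093, 0.0765, 0.25) [0.548 0.034 0.109] [-0.16  0.38  1.78  0.04  0.74 -0.13]
(-0.087, 0.076, 0.08) [0.558 0.033 0.094] [-0.15  0.49  1.63  0.01  0.94 -0.1 ]
(-0.087, 0.076, 0) [0.559 0.033 0.087] [-0.15  0.54  1.57 -0.    1.04 -0.09]
```

```bash
python3 - <<'E'
from lid import *
q=down(LY+np.pi/2)
r.line_to((*r.read_position()[:2],.30),.2)
r.gripper_to(.6); r.movep((*LX,.16),q)
r.line_to((*LX,.06),.15); h=r.line_to((*LX,.012),.05,guard=6)
print("hit",h,r.read_position(),np.round(r.read_ft_force(),1))
r.gripper_to(0,90); print("open mm",r.read_opening()*85,r.read_position())
r.line_to((*LX,.215),.12)
print("open mm",r.read_opening()*85,np.round(r.read_ft_force(),1),np.round(r.read_wrist_torque(),2),r.read_time())
snap("l1")
im=r.grab_frame("side");cv2.imwrite("pics/s2.png",cv2.resize(im,(800,600)))
E
```

```text
hit False [0.40048276 0.30759822 0.01227246] [ 0.2 -0.1  0.1]
open mm 12.408419217327204 [0.40043038 0.30758664 0.01239889]
open mm 12.575578265861287 [-0.1  0.1 -2.3] [-0.04 -0.02 -0.04] 54.7583
```

View pics/l1.png

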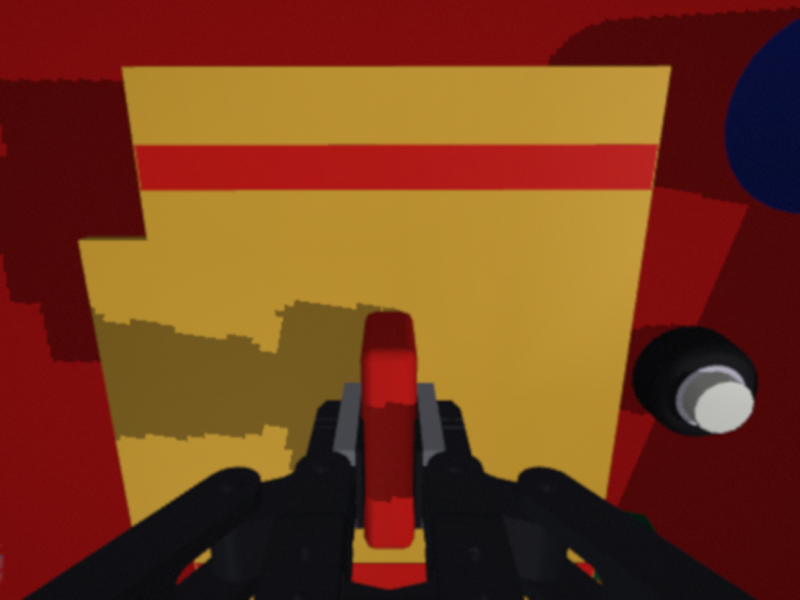

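View pics/s2.png

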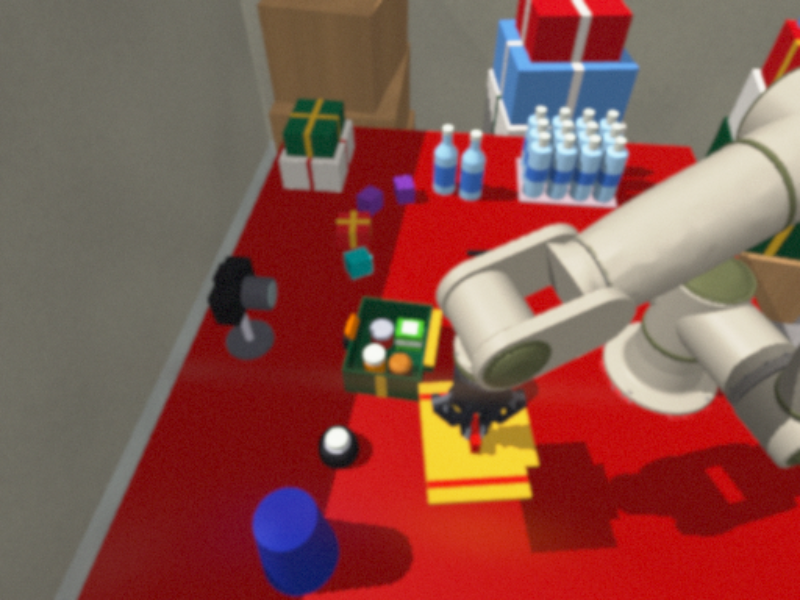

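The lid is held level and centred, with the tongue towards the left (79,240). Measuring the lid in the hand from this picture to get its offsets.

```bash
python3 - <<'E'
from lid import *
from scipy.optimize import least_squares
im,C=load("l1");d=np.load("pics/l1.npz");Rt=Ro.from_quat(d["q"]);p0=d["p"]
pts=[((123,67),(-.068,.095,.006)),((670,66),(.072,.095,.006)),((79,240),(-.088,.05,.005)),((146,238),(-.068,.05,.006))]
def f(v):
    Rl=Rt*G.inv()*Ro.from_euler('z',v[2])*Ro.from_euler('y',v[4])
    o=p0+(Rt*G.inv()).apply([v[0],v[1],-.0124+v[3]])
    return np.concatenate([proj(C,o+Rl.apply(l))-px(p) for p,l in pts])
for free in (3,4,5):
    g=least_squares(lambda u:f(np.r_[u,np.zeros(5-free)]),np.zeros(free)); print(g.x.round(4),g.fun.round(1))
E
```

```text
[0.0006 0.0006 0.0004] [-1.1 -0.6  1.6  0.  -1.  -0.2  0.4  1.5]
[ 0.0004  0.0007  0.0009 -0.001 ] [-0.4 -0.4 -0.2  0.1 -0.2 -0.7  0.9  1.1]
[ 0.0001  0.0006  0.0007 -0.0009 -0.0106] [-0.6 -0.1 -0.   0.1 -0.  -0.9  0.7  0.9]
```

Offsets are under 1 mm. Inserting the tongue.

```bash
python3 - <<'E'
from lid import *
zt=.0123
def tipnow(th):
    p=np.array(r.read_position());R=Ro.from_quat(r.read_eef_rot())*G.inv()
    t=p+R.apply([-.088,0,-zt])-np.r_[BX,0]; return Ro.from_euler('z',-BY).apply(t).round(4)
p,q=lidpose(-.055,.20,0,zt); r.movep(p,q)
p,q=lidpose(-.055,.12,.25,zt); r.line_to(p,.12,rotation=q)
print("open",r.read_opening()*85,tipnow(.25),r.read_time())
p,q=lidpose(-.055,.0775,.25,zt); h=r.line_to(p,.06,guard=6); print(h,tipnow(.25),np.round(r.read_ft_force(),1))
snap("l2")
for n in("side","scene"):
    im=r.grab_frame(n);cv2.imwrite(f"pics/{n}3.png",cv2.resize(im[100:300,100:400] if n=="scene" else im[150:300,180:380],(800,533),interpolation=cv2.INTER_CUBIC))
E
```

```text
open 12.77521784503572 [-0.0546  0.0006  0.1209] 56.7667
False [-0.0547 -0.      0.0778] [-0.7 -1.3 -1.8]
```

View pics/side3.png

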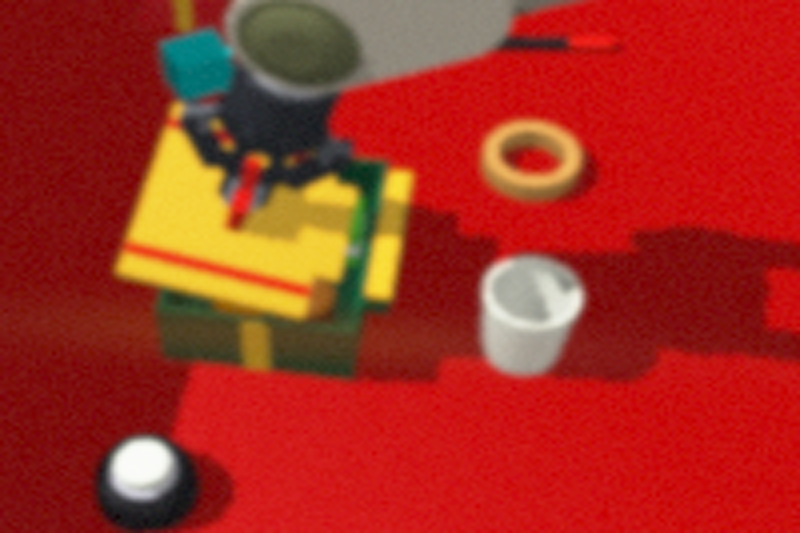

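View pics/l2.png

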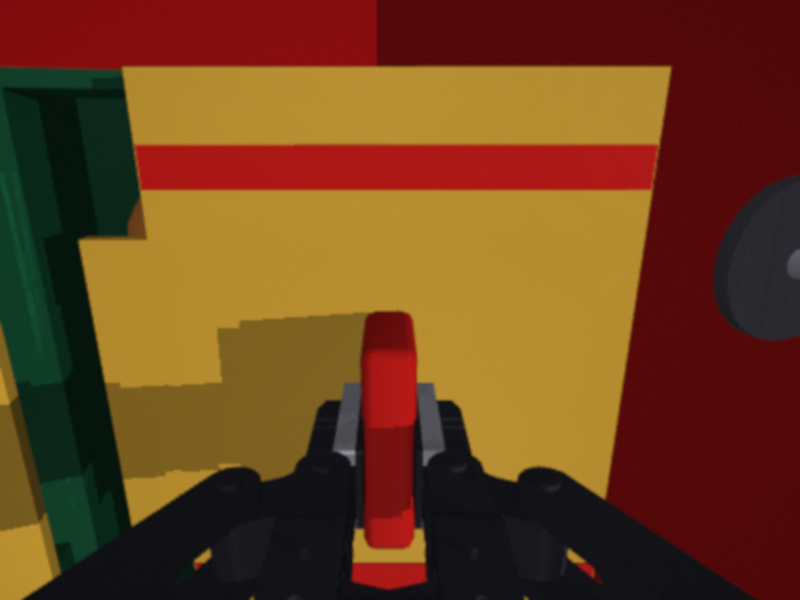

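The tongue sits just inside the bar and parallel to it, and the lid hasn't slipped. Sliding it in until it touches.

```bash
cat >> lid.py <<'E'
def tipnow(zt):
    p=np.array(r.read_position());R=Ro.from_quat(r.read_eef_rot())*G.inv()
    t=p+R.apply([-.088,0,-zt])-np.r_[BX,0]; return Ro.from_euler('z',-BY).apply(t).round(4)
E
python3 - <<'E'
from lid import *
zt=.0123
p,q=lidpose(-.095,.0775,.25,zt); h=r.line_to(p,.04,guard=5); print(h,tipnow(zt),np.round(r.read_ft_force(),1),r.read_opening()*85)
snap("l3")
im=r.grab_frame("side");cv2.imwrite("pics/side4.png",cv2.resize(im[150:300,180:380],(800,600),interpolation=cv2.INTER_CUBIC))
E
```

```text
True [-0.089  -0.0001  0.0777] [ 3.8 -0.6 -0.8] 11.920890885207402
```

View pics/side4.png

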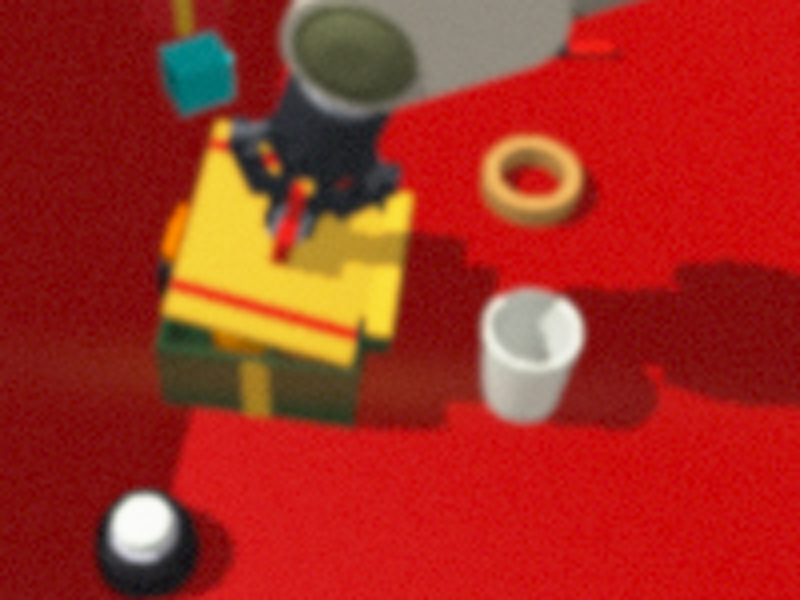

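View pics/l3.png

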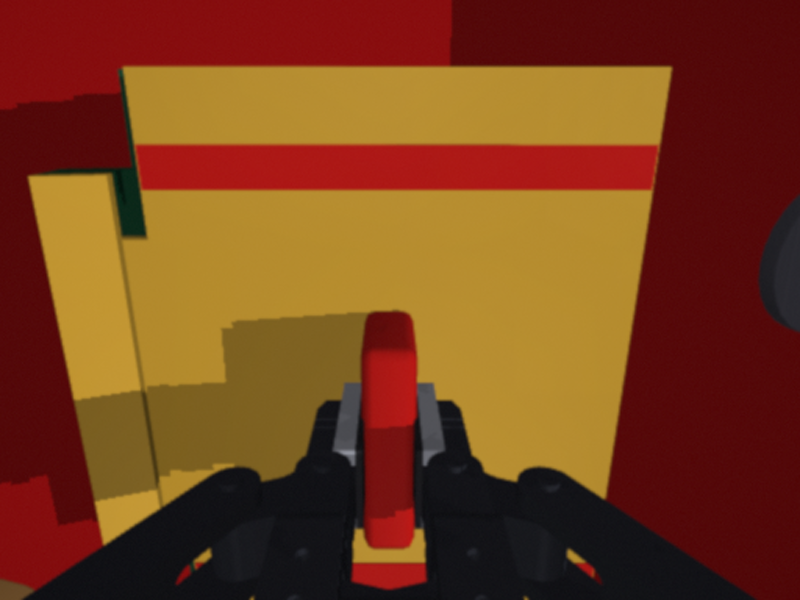

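The tip touched the back wall at -0.089 with the tongue under the bar. Backing off 1.5 mm, pivoting down to about 0.09 rad and releasing.

```bash
python3 - <<'E'
from lid import *
zt=.0123
p,q=lidpose(-.0872,.0772,.25,zt); r.line_to(p,.03)
p,q=lidpose(-.0872,.0765,.10,zt); h=r.line_to(p,.04,rotation=q,guard=10); print(h,tipnow(zt),np.round(r.read_ft_force(),1),r.read_opening()*85)
p,q=lidpose(-.0872,.0758,.085,zt); h=r.line_to(p,.02,rotation=q,guard=6); print(h,tipnow(zt),np.round(r.read_ft_force(),1),r.read_opening()*85)
print(Ro.from_quat(r.read_eef_rot()).as_matrix()[:,2].round(3))
im=r.grab_frame("side");cv2.imwrite("pics/side5.png",cv2.resize(im[150:300,180:380],(800,600),interpolation=cv2.INTER_CUBIC))
E
```

```text
False [-0.0876  0.0001  0.0761] [-0.6  0.3 -1.5] 12.511648532614247
False [-0.0875  0.0001  0.0759] [-2.2  0.3 -0.7] 12.280368340542315
[ 0.084 -0.005 -0.996]
```

View pics/side5.png

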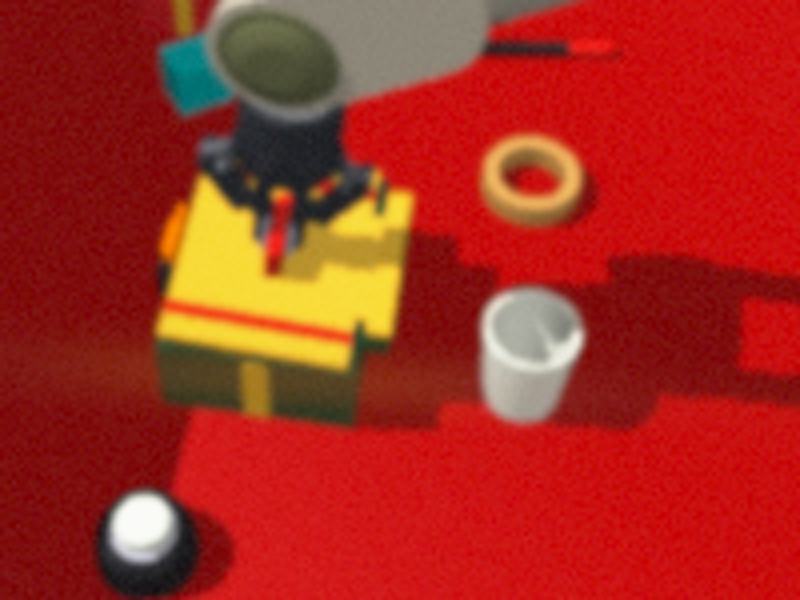

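```bash
python3 - <<'E'
from lid import *
r.gripper_to(.45); 
p=np.array(r.read_position()); R=Ro.from_quat(r.read_eef_rot())
r.line_to(p-R.as_matrix()[:,2]*.08,.1)
def bw(x,y,z): return np.r_[BX,0]+Ro.from_euler('z',BY).apply([x,y,z])
r.movep(bw(.02,0,.26),down(BY)); snap("c1"); r.gripper_to(0,40)
r.movep(bw(.048,0,.14),down(BY)); r.line_to(bw(.048,0,.10),.1,guard=10)
print(r.read_position()[2])
h=r.line_to(bw(.048,0,.0795),.02,guard=28); print(h,r.read_position().round(4),np.round(r.read_ft_force(),1),r.read_time())
im=r.grab_frame("side");cv2.imwrite("pics/side6.png",cv2.resize(im[150:300,180:380],(800,600),interpolation=cv2.INTER_CUBIC))
E
```

```text
0.1011254001693366
False [0.6058 0.0306 0.081 ] [-7.3 -0.3 14.6] 65.2417
```

View pics/c1.png

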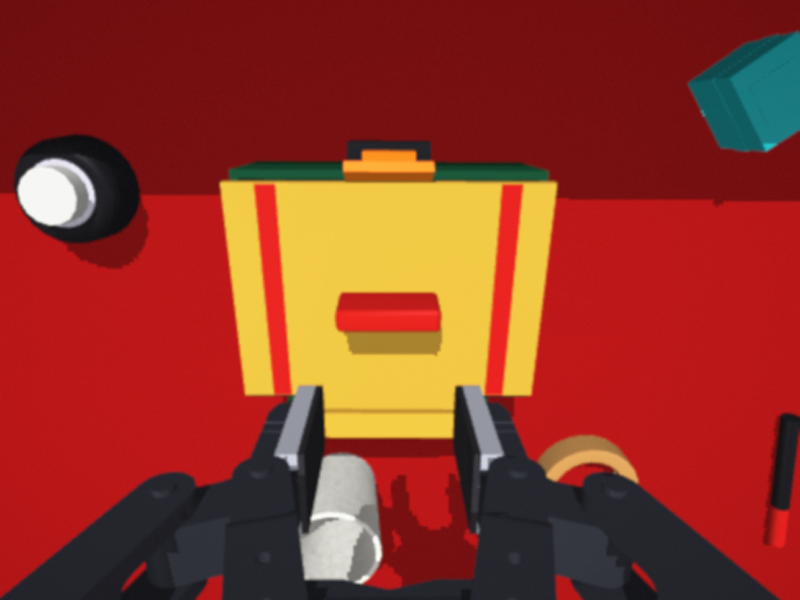

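View pics/side6.png

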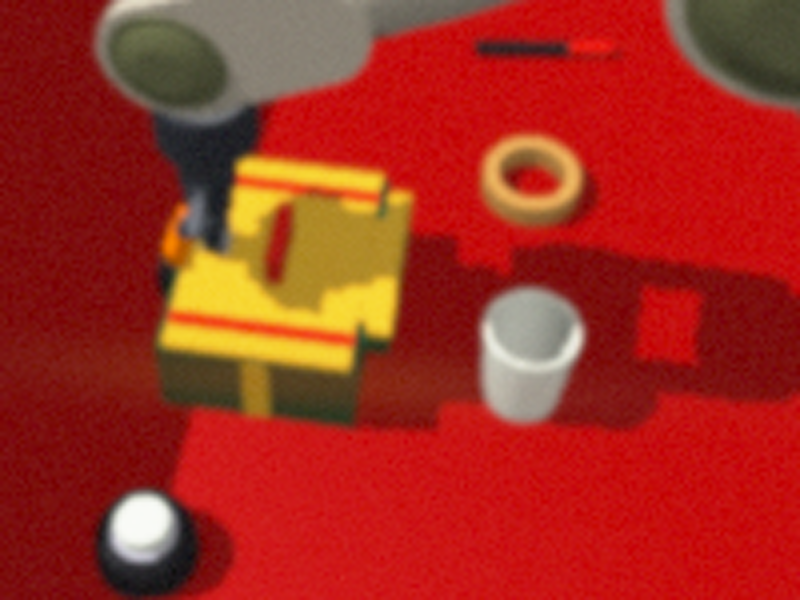

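```bash
python3 - <<'E'
from lid import *
def bw(x,y,z): return np.r_[BX,0]+Ro.from_euler('z',BY).apply([x,y,z])
for z in (.0785,.0775):
    h=r.line_to(bw(.048,0,z),.01,guard=14); print(h,r.read_position()[2].round(4),np.round(r.read_ft_force(),1))
    if r.read_ft_force()[2]>24: break
r.line_to(bw(.048,0,.14),.1); print(np.round(r.read_ft_force(),1))
r.movep(bw(.02,0,.26),down(BY)); snap("c2")
r.movep(bw(-.09,-.0,.22),down(BY)); snap("c3")
im=r.grab_frame("side");cv2.imwrite("pics/side7.png",cv2.resize(im[150:300,180:380],(800,600),interpolation=cv2.INTER_CUBIC))
E
```

```text
False 0.081 [-10.9   0.9  23.5]
False 0.0809 [-14.7   0.8  30.2]
[-0.1  0.3  0.2]
```

View pics/c2.png

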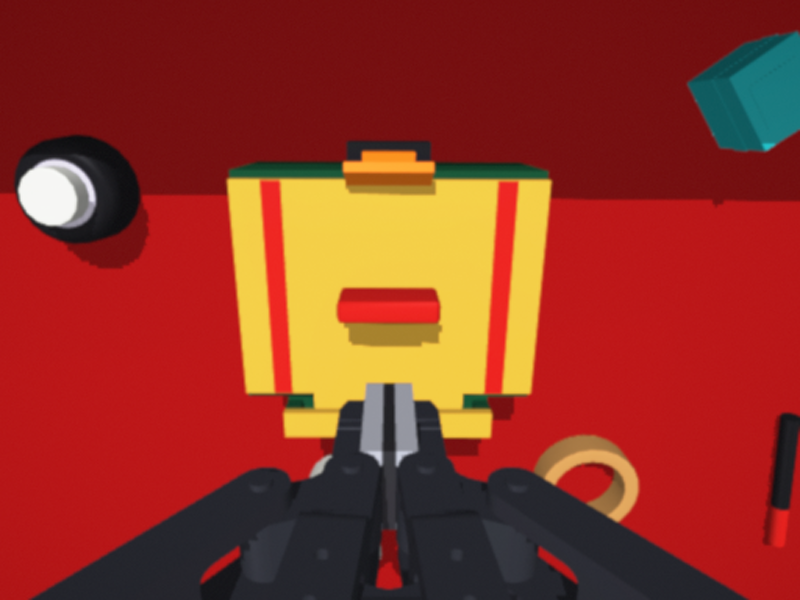

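View pics/c3.png

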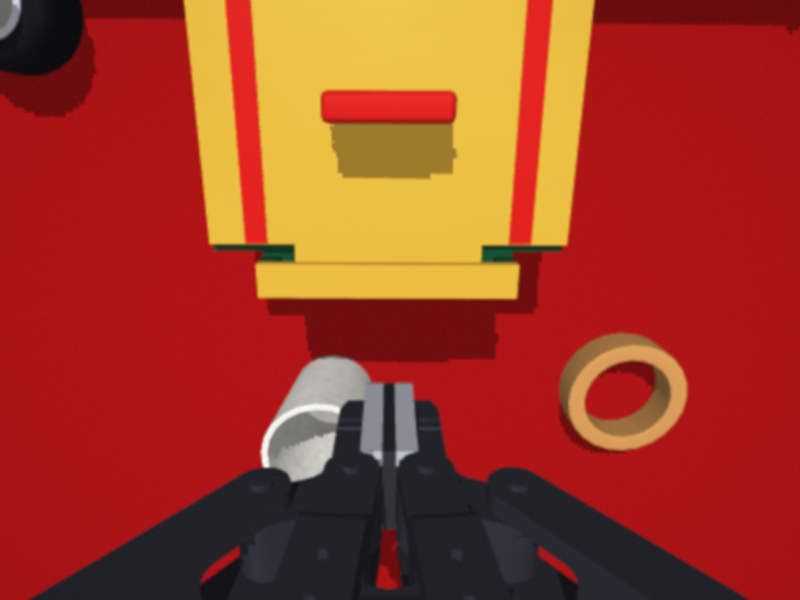

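View pics/side7.png

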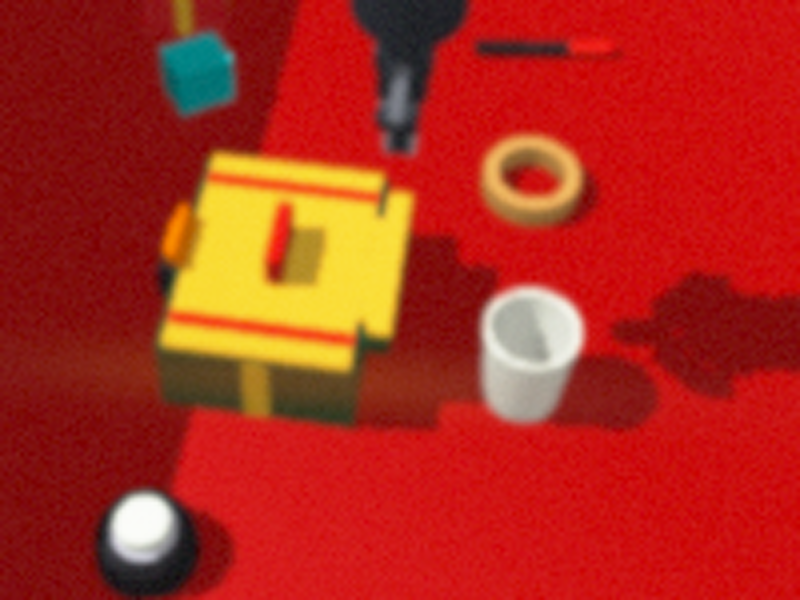

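The lid stopped hard at z = 0.081 while the force rose to 30 N, and it stays flat with the catch over its back edge (388,172). Checking the lid's flatness numerically and locating the button.

```bash
python3 - <<'E'
from lid import *
from scipy.optimize import least_squares
im,C=load("c2")
pts=[((228,179),(.072,.095,.006)),((551,179),(.072,-.095,.006)),((531,393),(-.068,-.095,.006)),((246,393),(-.068,.095,.006))]
def f(v):
    R=Ro.from_euler('z',v[2])*Ro.from_euler('y',-v[3]); return np.concatenate([proj(C,np.array([v[0],v[1],.075+v[4]])+R.apply(l))-px(p) for p,l in pts])
g=least_squares(f,[*BX,BY,0,0]); print("lid",g.x.round(4),g.fun.round(1)); 
d=g.x[:2]-BX; print("offset box",Ro.from_euler('z',-BY).apply([*d,0]).round(4))
for t in ("b2","b3","b4","c2"):
    im,C=load(t); hsv=cv2.cvtColor(im,cv2.COLOR_BGR2HSV)
    m=((hsv[...,1]<50)&(hsv[...,2]>215)).astype(np.uint8)
    u0=proj(C,(.627,.249,.052)); n,l,s,c=cv2.connectedComponentsWithStats(m)
    k=1+np.argmin([np.hypot(*(c[i]-u0))+(1e4 if s[i,4]<100 else 0) for i in range(1,n)])
    print(t,c[k].round(1),s[k].tolist(),onz(C,c[k],.052).round(4))
E
```

```text
lid [ 0.5562  0.0336 -0.0572 -0.0134 -0.0009] [-0.2 -0.2 -0.2  0.1  0.   0.2  0.4 -0. ]
offset box [-0.0018  0.0002  0.    ]
b2 [ 27.2 123.9] [6, 103, 50, 43, 1333] [0.6291 0.2467 0.052 ]
b3 [ 87.4 122.8] [67, 102, 47, 43, 1375] [0.6295 0.2473 0.052 ]
b4 [71.  72.5] [52, 54, 44, 39, 1125] [0.6282 0.2476 0.052 ]
c2 [ 32.1 123.2] [12, 103, 48, 41, 1182] [0.6288 0.2475 0.052 ]
```

The lid is flat and within 2 mm of the box, with the catch over it. Pressing the button in small force-checked steps.

```bash
python3 - <<'E'
from lid import *
B=np.array([.629,.2472])
p=np.array(r.read_position()); r.line_to((p[0],p[1],.24),.15)
r.gripper_to(0); r.movep((*B,.12),down(0)); r.line_to((*B,.06),.1); r.dwell(.3)
def fz(n=6):
    v=[]
    for _ in range(n): v.append(r.read_ft_force()[2]); r.dwell(.02)
    return np.mean(v)
f0=fz(10); print("f0",f0,r.read_time())
z=.055; 
while z>.0435:
    r.line_to((*B,z),.03); f=fz()-f0; print(round(z,4),r.read_position()[2].round(4),round(f,2))
    if f>3.2: break
    z-=.0007 if f>1.9 else .001
print("half",z,f,r.read_time())
r.dwell(1.2); print("held",fz()-f0,r.read_position()[2].round(4),r.read_time())
E
```

```text
f0 0.09368587246479683 70.65
0.055 0.055 -0.17
0.054 0.0541 -0.1
0.053 0.053 0.45
0.052 0.0521 0.83
0.051 0.0511 0.98
0.05 0.05 1.43
0.049 0.049 1.43
0.048 0.048 1.54
0.047 0.0471 2.81
0.0463 0.0468 5.61
half 0.046299999999999994 5.6126546092071825 74.2167
held 5.749000073728192 0.0468 75.5167
```

It held at the halfway stop (z = 0.0468, 5.6–5.7 N) for 1.3 s. Now the full press.

```bash
python3 - <<'E'
from lid import *
B=np.array([.629,.2472])
for z in (.0405,.039):
    h=r.line_to((*B,z),.03,guard=14); F=r.read_ft_force()[2]; print(h,r.read_position()[2].round(4),F)
    if F>13: break
r.dwell(.2); print(r.read_position()[2].round(4),r.read_ft_force().round(1))
r.line_to((*B,.12),.1); r.line_to((*B,.26),.15)
r.movep((.50,.10,.34),down(0)); snap("e1"); print(r.read_time())
r.movep((.35,-.1,.38),down(0)); 
for n in("side","scene"):
    im=r.grab_frame(n);cv2.imwrite(f"pics/{n}9.png",cv2.resize(im,(800,600),interpolation=cv2.INTER_CUBIC))
E
```

```text
True 0.0421 8.592083669567645
False 0.0417 18.66883122462795
0.0416 [-5.1 -2.5 18.9]
79.1917
```

View pics/e1.png

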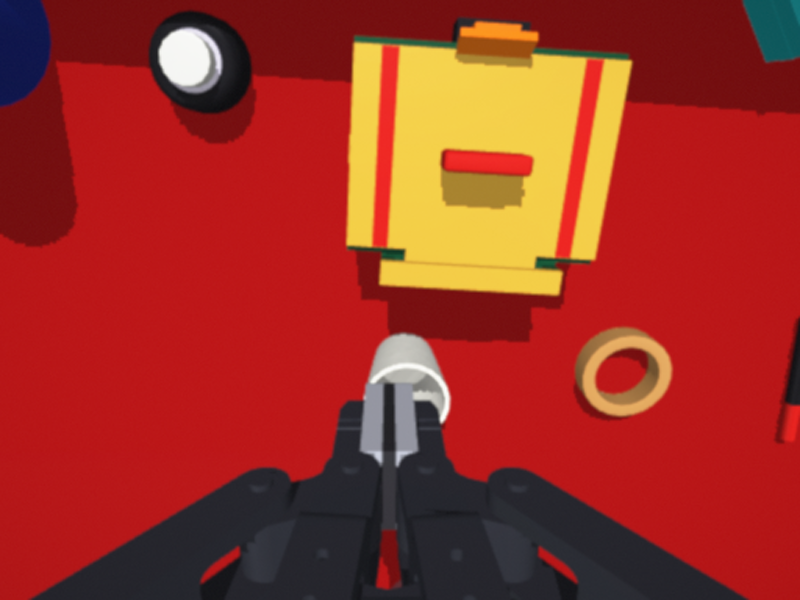

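View pics/scene9.png

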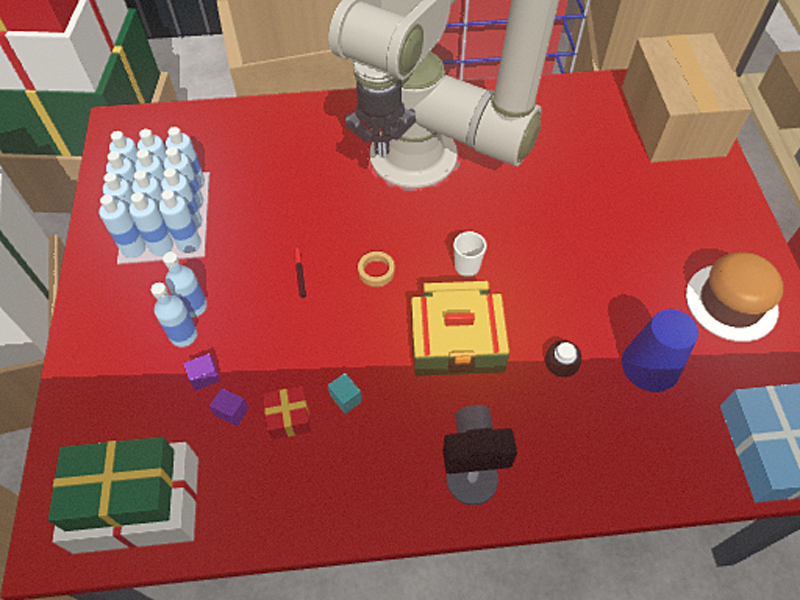

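The lid is flat with the catch over its back edge (497,43 in the wrist view), the button is back up, and the bystanders are where they began. Handing in.

```bash
python3 -c "
from rig import r
r.close_job(); print(r.read_time())"
```

```text
the job is handed in; nothing more can be done
the job is handed in; nothing more can be done
```

I packed all four gifts (carton, cake, jar, tin), shut the box under its catch and then took the record photo. I handed the job in at about 80 s of the 192 s allowed; no verdict is reported.

**Packing:** The tin was knocked about 45 mm aside during the run, so I found it again before picking it. The carton and cake descents stopped about 8 mm early, probably with the finger knuckles on the side rims. I let both go from there, and a picture before the lid went on shows all four upright and below the rim.

**Lid:** The tongue touched the slot's back wall at 89 mm (the description says 90 mm). Pressing down stopped hard at 81 mm with 30 N, which is the height of a flat lid. The last fit puts the lid 1.8 mm towards the front, within the 3 mm allowed. It also shows a tilt of -0.013 rad, which I take as picture noise.

**Photo:** I held the button at the halfway stop for 1.3 s at 5.6–5.7 N, closer to the 6 N limit than I had aimed for, though it did not give way. Then I pressed it to the bottom with 19 N and let go.

**Last pictures:** The lid is flat under the catch, the button is up, and nothing else on the stall appears to have moved. One check disagreed slightly: the camera's heights for the box read about 2 mm low, so I used the heights you gave.

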